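Fit the last leg of a child's footstool

TASK

The child's footstool lies upside down on the packing bench with two of its three legs in. Take the loose round leg that matches them (the long round one, not the short round one or the square one), and stand it upright in the empty socket, fully home, then let go. Leave the short leg and the square leg standing where they are.

Things in the scene. Friction and masses are not known exactly. Their poses are not given: they have to be found in the camera images.
- leg_center (a point): Centre (half-way up) of the loose leg to fit, same as the two in the stool: plain pale wood, round, 36 mm in diameter, 96 mm long, about 70 g, both ends slightly chamfered; z along the leg. It stands upright and free on the bench (centre 48 mm up). Fully home, its centre is 26 mm above the socket's mouth. Best held 5 to 25 mm above its centre, so the fingers clear the cup.
- socket (a point): Mouth centre of the empty grey flared cup on the fixed wooden seat (disc, 280 mm wide, 22 thick); x points outward from the seat's centre, 90 mm away, z up. Mouth 47 mm above the bench, 55 wide inside, 63 outside, narrowing over 9 mm to a 39 mm blind hole; flat floor 22 mm below the mouth. Guides a leg in if within 8 mm. Fitted legs 156 mm away, at +150 and -150 degrees from x, rise to 121 mm.
- short_center (a point): Centre (half-way up) of a bystander: a round pale wood leg of another stool, 36 mm in diameter and only 60 mm long, standing upright and free on the bench. Not to be moved.
- square_center (a point): Centre (half-way up) of a bystander: a square pale wood leg, 36 x 36 mm and 96 mm long, standing upright and free on the bench. Not to be moved.
Not all that is in view belongs to the job. Leave any pink look-alike of the part that bears leg_center alone.

How it is judged:
At the end, for the whole second after the job is handed in: The long round leg stands in the empty socket: its centre within 12 mm of the socket's axis and less than 8 mm above its fully seated height, upright within 10 degrees, and released. The short leg and the square leg are within 40 mm of where they began (horizontal distance between leg_center and socket below 0.012 m and z of leg_center in the frame of socket below 0.034 m and angle between the z axis of leg_center and the z axis of socket, either way round below 0.175 rad and distance of each of short_center, square_center from where it was at the start of the episode below 0.04 m); the robot touches nothing.
It fails at once if the short leg is moved by more than 40 mm or knocked over (distance of short_center from where it was at the start of the episode above 0.04 m).
It fails at once if the square leg is moved by more than 40 mm or knocked over (distance of square_center from where it was at the start of the episode above 0.04 m).
It also fails if it takes over 35 s, if anything falls off the work surface, if the arm or the gripper's body presses on something with over 40 N, if the wrist force passes 120 N, or if a joint passes its speed limit or range.

ROBOT

A 6-joint arm with a two-finger parallel gripper is mounted at the origin on the work surface. World frame = base frame: x ahead of the robot, y to its left, z up, the work surface at z = 0. Lengths are in m, angles in rad, forces in N, time in s.
With the tool pointing down it reaches from about 0.3 to 0.875 m from the base axis. Payload 6.4 kg.
Tool frame: the origin (TCP) lies at the very end of the fingers, on their centre line; the grasp point (between the pads) lies 19 mm behind it; z points along the fingers, y is the line along which they close (so a half turn about z gives the same grasp; the last joint's range is limited). The gripper opens to 88 mm and grips with 3 to 60 N. Pads are 18 mm wide; open, the fingers measure 123 mm over their backs; the gripper's body (75 mm by 187 mm) begins 45 mm behind the grasp point.
Start: joints at [1.016, 0.181, 1.607, -0, 1.354, -0.206], TCP at [0.197, 0.54, 0.199] pointing down, gripper open.
Joint ranges: [-2.99, 2.99], [-0.89, 2.07], [0.3, 2.58], [-1.14, 4.28], [0, 2.63], [-3.12, 3.12]. Speed limits (rad/s): [2.57, 2.57, 3.01, 3.14, 3.14, 3.14].

INTERFACE

Orientations are given as a unit quaternion [w, x, y, z].
In Python, from plant import sensors, optics, workorder gives the robot as it stands. The module is installed in compiled form; this text tells all that it offers.
- The arm moves only by the shell command python3 -m jog 'ROWS' [FORCE]. ROWS is JSON, a list of rows, each an object with "xyz": the shift along the tool's x, y, z in units of 40 mm (1.0 is 40 mm), a list of three; "dr": the turn, a rotation vector about the tool's x, y, z in degrees, a list of three; "hand": the finger opening in mm, from 0 to 88.1. A call has exactly 8 rows; each row shifts and turns the commanded pose from where the row before left it, along the tool's axes as they then stand; what a row does not reach is not made up. A row lasts 1/12 s, in which the tool goes at most 41.7 mm and 7.16 degrees, less where a joint would pass 70% of its speed; a pose out of reach is approached as far as the arm can. A call is refused whole if a number of a shift passes 1 or a number of a turn 7.16, either way. A call with a gripper value outside its range is refused whole. The fingers move at their own pace and stop on an object; FORCE is the grip in N (left out, the last holds). Time passes only in rows, so rows that do not move let the fingers close, or fill a call up. It gives the time, the measured TCP pose, the force, the opening and the grip force at its end, in the units of the state.
- sensors.sense(): the state, without advancing time (a new reading comes with each control period).
- optics.camera(name): name is "side" or "top"; returns a dict with "frame" (480x640x3 uint8, red, green, blue), "camera_matrix" (3x3 intrinsics, pixels), "R" (3x3) and "t" (3): a world point X has camera coordinates R X + t. Camera axes: x right, y down, z forward; pixel columns grow to the right and rows downward; lengths in m; the calibration is good to about 2 mm. A picture is of the moment at which its call begins. There is no depth.
- workorder.job_done(): hands the job in; it is judged then, once.
The state is a dict: "clock": time; "joints": joint angles; "qd": joint speeds; "effort": joint torques, N m; "eef_pos": TCP position; "orientation": TCP orientation; "force": force on the tool from outside, world axes, zero at the start; "moment": the same for the moment, N m; "gripper_width": finger opening in m; "gripper_force": force on a finger pad.
Only numpy, scipy, OpenCV 4.12 (cv2) and the standard library are available. Lean on these libraries where they do the work, as an engineer would, in place of code of your own. Each camera call takes 0.05 s, during which the arm holds its last target. There are 200 camera calls.

## Working session

There is one attempt and no reset: what is moved stays moved. The work goes in short steps, Python scripts to look and compute and a shell command to move; the robot and the scene stay as the last step left them, time stands still between calls to the robot, and variables do not carry over. Pictures are saved under pics/ and viewed, at most 10 in all, crops included, and the job is handed in when it is done.

```bash
mkdir -p pics
cat > h.py <<'E'
import numpy as np, cv2
from plant import sensors, optics, workorder
def ray(c,u,v,z):
    K,R,t=map(np.array,(c["camera_matrix"],c["R"],c["t"]))
    d=R.T@np.linalg.inv(K)@[u,v,1]; o=-R.T@t
    return o+d*(z-o[2])/d[2]
def px(c,X):
    p=np.array(c["camera_matrix"])@(np.array(c["R"])@X+np.array(c["t"])); return p[:2]/p[2]
E
python3 - <<'E'
from h import *
import pickle
cs={}
for n in("top","side"):
    c=optics.camera(n); cs[n]=c
    cv2.imwrite(f"pics/{n}0.png",c["frame"][:,:,::-1])
    print(n,-np.array(c["R"]).T@c["t"])
pickle.dump(cs,open("c0.pkl","wb"))
s=sensors.sense();print(s["clock"],s["eef_pos"],s["orientation"],s["gripper_width"])
E
```

```text
top [0.36497984 0.09270961 0.92330778]
side [ 0.18542553 -0.57699338  0.71034093]
0.1 [0.19621856 0.53992532 0.19852708] [-2.83593374e-04  1.73507431e-01  9.84832268e-01 -7.02950900e-04] 0.08815812804091841
```

View pics/top0.png

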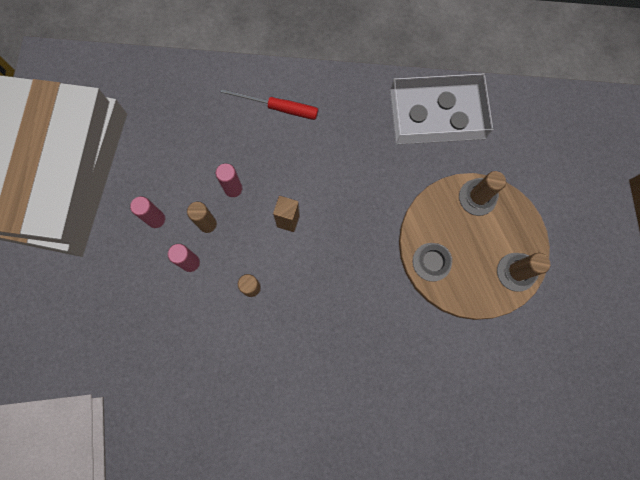

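View pics/side0.png

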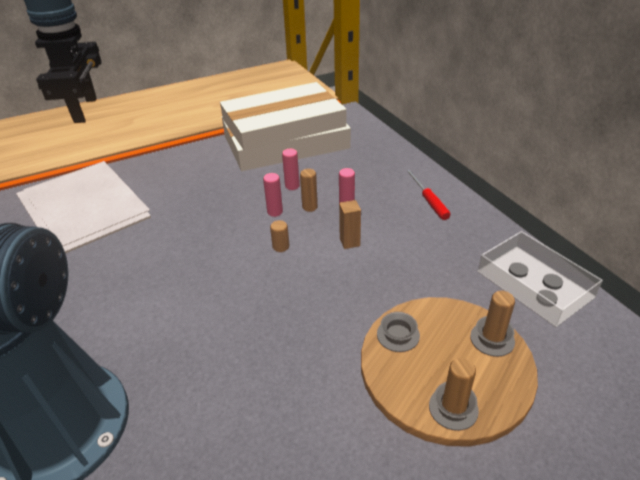

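Top view: the pale wood candidates are the long round leg (top face at 199,211), the short round leg (249,285) and the square leg (287,210). The three pink look-alikes are at (227,173), (141,206) and (179,254). The empty cup is at (432,262). The leg at (199,211) is the only loose one that is wooden, round and long; it is (309,190) in the side view. I'll measure it and confirm with one crop.

Run:
```python
from h import *
import pickle
cs=pickle.load(open("c0.pkl","rb"));c=cs["top"];f=c["frame"]
hsv=cv2.cvtColor(f,cv2.COLOR_RGB2HSV)
big=cv2.resize(f[130:330,100:340],None,fx=3,fy=3,interpolation=cv2.INTER_CUBIC)
cv2.imwrite("pics/crop.png",big[:,:,::-1])
def comps(m,nm):
    for k in cv2.findContours(m,cv2.RETR_EXTERNAL,cv2.CHAIN_APPROX_NONE)[0]:
        if cv2.contourArea(k)>80:
            print(nm,cv2.contourArea(k),cv2.boundingRect(k), np.round(cv2.minEnclosingCircle(k),1) if 0 else "")
roi=np.zeros(f.shape[:2],np.uint8);roi[130:330,100:340]=255
H,S,V=cv2.split(hsv)
wood=((H>5)&(H<25)&(S>70)).astype(np.uint8)*255&roi
pink=((H>160)&(S>70)).astype(np.uint8)*255&roi
comps(wood,"wood");comps(pink,"pink")
for p in[(199,211),(206,226),(287,210),(227,173),(230,188),(249,285)]:print(p,hsv[p[1],p[0]])
# bright top faces
def tops(m,z,nm,r=13):
    for k in cv2.findContours(m,cv2.RETR_EXTERNAL,cv2.CHAIN_APPROX_NONE)[0]:
        if cv2.contourArea(k)>80:
            M=cv2.moments(k);u,v=M["m10"]/M["m00"],M["m01"]/M["m00"]
            print(nm,cv2.contourArea(k),round(u,1),round(v,1),ray(c,u,v,z)[:2].round(4))
for th in(90,110,130):
    print(th);tops(wood&((V>th)*255).astype(np.uint8),.096,"w")
for th in(150,170,190):
    print(th);tops(pink&((V>th)*255).astype(np.uint8),.096,"p")
print(ray(c,432,262,.047))
```

```text
wood 345.5 (238, 274, 22, 23) 
wood 531.5 (187, 202, 29, 31) 
wood 638.0 (273, 196, 26, 36) 
pink 554.5 (168, 244, 31, 28) 
pink 630.0 (130, 196, 35, 32) 
pink 552.5 (215, 164, 27, 33) 
(199, 211) [ 14  99 154]
(206, 226) [ 15 118  67]
(287, 210) [ 14  97 140]
(227, 173) [170  90 188]
(230, 188) [172 132  79]
(249, 285) [ 14 101 147]
90
w 263.5 247.0 283.4 [0.4638 0.2082]
w 257.5 196.5 210.7 [0.582  0.3093]
w 365.0 285.5 207.4 [0.6009 0.1567]
110
w 242.5 247.0 283.4 [0.4639 0.2083]
w 239.0 196.2 210.5 [0.5823 0.3098]
w 356.5 285.4 207.3 [0.6011 0.1568]
130
w 217.0 247.0 283.4 [0.4639 0.2083]
w 151.5 196.8 208.6 [0.5857 0.3092]
w 326.0 285.3 207.4 [0.601  0.1571]
150
p 248.5 177.2 253.0 [0.5054 0.3319]
p 227.0 139.5 205.1 [0.5835 0.4087]
p 219.5 224.7 171.8 [0.6565 0.2693]
170
p 227.0 177.2 252.9 [0.5055 0.3319]
p 211.5 139.3 205.2 [0.5834 0.4089]
p 203.5 224.8 171.6 [0.6569 0.2692]
190
[ 0.53612232 -0.11121188  0.047     ]
```

View pics/crop.png

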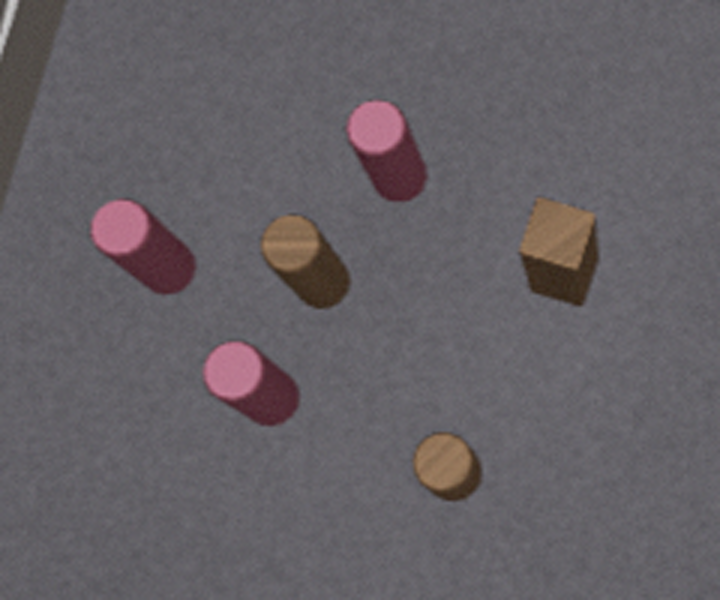

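The crop confirms it: the wooden round leg at crop (291,243), full-image (197,211), is long (dark side visible), round and not pink. Now I'll refine the socket.

Run:
```python
from h import *
import pickle
cs=pickle.load(open("c0.pkl","rb"))
out=[]
for n,(u,v),w in(("top",(432,262),(40,40)),("side",(398,331),(40,40))):
    c=cs[n];f=c["frame"]
    S=cv2.cvtColor(f,cv2.COLOR_RGB2HSV)[:,:,1]
    m=(S<60).astype(np.uint8)*255
    k,l=cv2.connectedComponents(m[v-30:v+30,u-30:u+30])
    lab=l[30+ (0 if n=="top" else 0),30]
    mm=(l==lab).astype(np.uint8)
    kk=max(cv2.findContours(mm,cv2.RETR_EXTERNAL,cv2.CHAIN_APPROX_NONE)[0],key=cv2.contourArea)
    e=cv2.fitEllipse(kk);U,Vv=e[0][0]+u-30,e[0][1]+v-30
    print(n,lab,cv2.contourArea(kk),cv2.boundingRect(kk),np.round(e[1],1),round(U,1),round(Vv,1),[ray(c,U,Vv,z)[:2].round(4) for z in(.022,.035,.047)])
    b=cv2.resize(f[v-40:v+40,u-40:u+40],(400,400),interpolation=cv2.INTER_CUBIC)
    # predicted rim overlay: mouth circles 55/63 at z=.047
    p=ray(c,u,v,.047)
    for r,col in((.0275,(0,255,0)),(.0315,(255,0,0))):
        for a in np.linspace(0,6.28,24,endpoint=False):
            q=px(c,p+r*np.array([np.cos(a),np.sin(a),0]));cv2.circle(b,tuple(int(x) for x in ((q-[u-40,v-40]+.5)*5)),1,col,-1)
    print(p.round(4));out.append(b)
cv2.imwrite("pics/sock.png",np.hstack(out)[:,:,::-1])
c=cs["side"]
print("leg top in side predicted",px(c,np.array([.582,.309,.096])), "bottom",px(c,np.array([.582,.309,0])))
c=cs["top"];print("short",ray(c,249,284,.06))
```

```text
top 1 1156.5 (11, 11, 39, 39) [37.8 38.9] 432.0 261.4 [array([ 0.5421, -0.117 ]), array([ 0.5395, -0.114 ]), array([ 0.5371, -0.1112])]
[ 0.5361 -0.1112  0.047 ]
side 2 1229.5 (9, 11, 42, 39) [38.4 41. ] 398.1 331.7 [array([ 0.5462, -0.1091]), array([ 0.5394, -0.1179]), array([ 0.5331, -0.1261])]
[ 0.5338 -0.1248  0.047 ]
leg top in side predicted [307.94530178 172.68617189] bottom [309.86574231 208.33130778]
short [0.46738494 0.20965007 0.06      ]
```

View pics/sock.png

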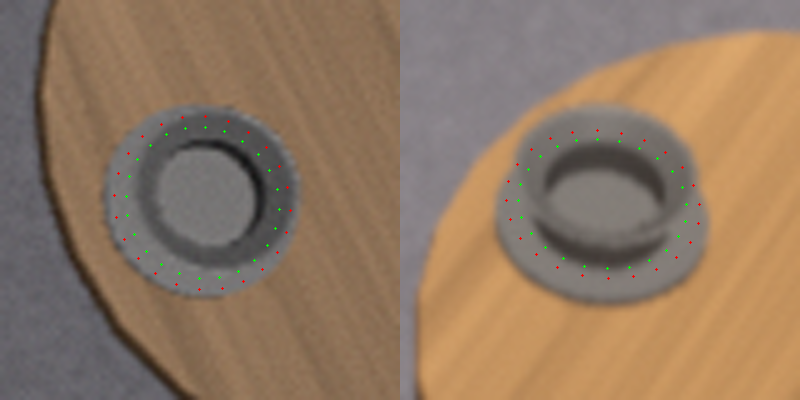

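The left (top) crop shows the flange circle around (202,200) and the bright hole floor at (206,197). The right (side) crop shows the raised mouth rim centred near (607,170). My first overlay wrongly centred on the flange, so I'll cast each feature at its own height.

Run:
```python
from h import *
import pickle
cs=pickle.load(open("c0.pkl","rb"))
T,Sd=cs["top"],cs["side"]
print("floor top",ray(T,432.7,260.9,.025)[:2],"flange top",ray(T,432,261.4,.024)[:2])
print("mouth side",ray(Sd,398.9,324.5,.047)[:2],"hole top side",ray(Sd,398.5,328,.038)[:2])
# bright floor blob in the top view
f=T["frame"];g=cv2.cvtColor(f,cv2.COLOR_RGB2GRAY)[242:282,412:452]
for th in(85,95,105,115):
    n,l,st,ce=cv2.connectedComponentsWithStats((g>th).astype(np.uint8));i=l[19,21]
    print(th,i,st[i],ce[i]+[412,242],ray(T,*(ce[i]+[412,242]),.025)[:2])
# long leg and short leg in the side view: bounding boxes
f=Sd["frame"];H,S,V=cv2.split(cv2.cvtColor(f,cv2.COLOR_RGB2HSV))
m=((H>5)&(H<25)&(S>70)).astype(np.uint8);m[:150]=0;m[:,:260]=0;m[260:]=0;m[:,370:]=0
print(cv2.connectedComponentsWithStats(m)[2])
# predicted side centre-line column of the leg for the top estimate
p=[px(Sd,np.array([.582+.018*np.cos(a),.309+.018*np.sin(a),z])) for a in np.linspace(0,6.3,60) for z in(0,.096)]
print(np.min(p,0),np.max(p,0))
p=[px(Sd,np.array([.5405,-.116,.047])+.0315*np.array([np.cos(a),np.sin(a),0])) for a in np.linspace(0,6.3,60)]
print("rim",(np.min(p,0)-[358,291]+.5)*5+[400,0],(np.max(p,0)-[358,291]+.5)*5+[400,0])
```

```text
floor top [ 0.54258424 -0.11754835] flange top [ 0.54173656 -0.11652629]
mouth side [ 0.54277358 -0.11382159] hole top side [ 0.54281093 -0.11363325]
85 1 [   0    0   40   40 1242] [429.77697262 262.21014493] [ 0.53967883 -0.11226236]
95 2 [ 11  10  20  19 303] [432.49834983 260.98349835] [ 0.54239657 -0.11718305]
105 2 [ 11  10  20  19 283] [432.51590106 260.91519435] [ 0.54252703 -0.11721103]
115 4 [ 12  10  18  19 214] [432.46261682 261.43457944] [ 0.54154775 -0.11714564]
[[     0      0    640    480 305174]
 [   300    169     17     43    619]
 [   339    200     22     49    920]
 [   270    220     19     32    487]]
[299.67330346 168.26202174] [317.7011871  213.03761089]
rim [509.33469309 106.01277317] [701.0224098  251.80888515]
```

```bash
python3 -m jog '[{"xyz":[-0.85,-0.16,0],"dr":[0,0,0],"hand":64},{"xyz":[-0.85,-0.16,0],"dr":[0,0,0],"hand":64},{"xyz":[-0.85,-0.16,0],"dr":[0,0,0],"hand":64},{"xyz":[-0.85,-0.16,0],"dr":[0,0,0],"hand":64},{"xyz":[-0.85,-0.16,0],"dr":[0,0,0],"hand":64},{"xyz":[-0.85,-0.16,0],"dr":[0,0,0],"hand":64},{"xyz":[-0.85,-0.16,0],"dr":[0,0,0],"hand":64},{"xyz":[-0.85,-0.16,0],"dr":[0,0,0],"hand":64}]' 20
cat > to.py <<'E'
import sys
from h import *
from scipy.spatial.transform import Rotation as Rn
s=sensors.sense();q=s["orientation"];R=Rn.from_quat(np.roll(q,-1)).as_matrix()
print(s["clock"],np.round(s["eef_pos"],4),"axes",R.round(3).tolist(),"units",(R.T@(np.array(eval(sys.argv[1]))-s["eef_pos"])/.04).round(3))
E
python3 to.py "[.582,.309,.199]"
```

```text
clock: 0.77
eef_pos: [0.4357, 0.3981, 0.1989]
orientation: [-0.0, 0.174, 0.985, -0.0]
force: [0.2, 0.6, 0.4]
gripper_width: 0.0636
gripper_force: 0.0
0.7667 [0.4357 0.3981 0.1989] axes [[-0.94, 0.342, -0.001], [0.342, 0.94, -0.0], [0.001, -0.001, -1.0]] units [-4.199e+00 -8.420e-01 -4.000e-03]
```

```bash
python3 -m jog '[{"xyz":[-0.84,-0.17,0],"dr":[0,0,0],"hand":64},{"xyz":[-0.84,-0.17,0],"dr":[0,0,0],"hand":64},{"xyz":[-0.84,-0.17,0],"dr":[0,0,0],"hand":64},{"xyz":[-0.84,-0.17,0],"dr":[0,0,0],"hand":64},{"xyz":[-0.84,-0.17,0],"dr":[0,0,0],"hand":64},{"xyz":[0,0,0],"dr":[0,0,0],"hand":64},{"xyz":[0,0,0],"dr":[0,0,0],"hand":64},{"xyz":[0,0,0],"dr":[0,0,0],"hand":64}]' 20
python3 to.py "[.582,.309,.049]"
python3 - <<'E'
from h import *
c=optics.camera("side");cv2.imwrite("pics/pre.png",cv2.resize(c["frame"][60:270,200:440],(720,600)[:2])[:,:,::-1])
E
```

```text
clock: 1.43
eef_pos: [0.5802, 0.3099, 0.1985]
orientation: [-0.001, 0.174, 0.985, -0.0]
force: [0.3, 0.2, 0.2]
gripper_width: 0.0641
gripper_force: 0.0
1.4333 [0.5802 0.3099 0.1985] axes [[-0.94, 0.342, -0.002], [0.342, 0.94, -0.0], [0.002, -0.001, -1.0]] units [-0.055 -0.004  3.738]
```

View pics/pre.png

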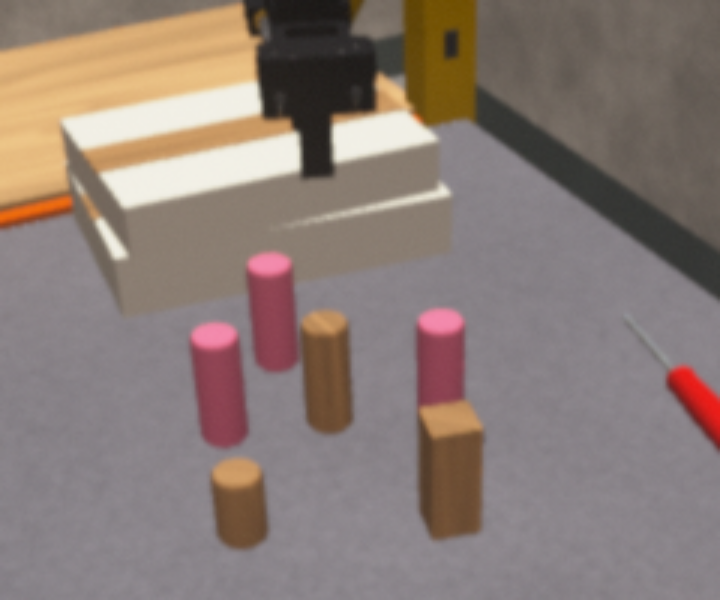

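The gripper (finger at crop 317,150) hangs above the wooden leg (325,320), and the boxes stand well behind. Descending with a 64 mm opening.

```bash
python3 -m jog '[{"xyz":[-0.05,0,0.4],"dr":[0,0,0],"hand":64},{"xyz":[0,0,0.5],"dr":[0,0,0],"hand":64},{"xyz":[0,0,0.6],"dr":[0,0,0],"hand":64},{"xyz":[0,0,0.6],"dr":[0,0,0],"hand":64},{"xyz":[0,0,0.6],"dr":[0,0,0],"hand":64},{"xyz":[0,0,0.6],"dr":[0,0,0],"hand":64},{"xyz":[0,0,0.44],"dr":[0,0,0],"hand":64},{"xyz":[0,0,0],"dr":[0,0,0],"hand":64}]' 20 
python3 to.py "[.582,.309,.049]"
python3 -m jog '[{"xyz":[0,0,0],"dr":[0,0,0],"hand":50},{"xyz":[0,0,0],"dr":[0,0,0],"hand":40},{"xyz":[0,0,0],"dr":[0,0,0],"hand":34},{"xyz":[0,0,0],"dr":[0,0,0],"hand":20},{"xyz":[0,0,0],"dr":[0,0,0],"hand":20},{"xyz":[0,0,0],"dr":[0,0,0],"hand":20},{"xyz":[0,0,0],"dr":[0,0,0],"hand":20},{"xyz":[0,0,0],"dr":[0,0,0],"hand":20}]' 20
python3 to.py "[.582,.309,.24]"
```

```text
clock: 2.15
eef_pos: [0.5782, 0.3095, 0.0452]
orientation: [-0.004, 0.173, 0.985, -0.002]
force: [-0.8, -0.6, -0.2]
gripper_width: 0.0639
gripper_force: 0.0
2.15 [0.5782 0.3095 0.0452] axes [[-0.94, 0.34, -0.008], [0.34, 0.94, -0.002], [0.006, -0.005, -1.0]] units [-0.093  0.021 -0.096]
clock: 2.82
eef_pos: [0.584, 0.3097, 0.0513]
orientation: [0.001, 0.174, 0.985, 0.001]
force: [-0.9, 1.3, 6.2]
gripper_width: 0.034
gripper_force: 20.0
2.8167 [0.584  0.3097 0.0513] axes [[-0.94, 0.342, 0.003], [0.342, 0.94, 0.001], [-0.002, 0.002, -1.0]] units [ 0.031 -0.025 -4.718]
```

```bash
python3 -m jog '[{"xyz":[0,0,-0.3],"dr":[0,0,0],"hand":20},{"xyz":[0,0,-0.6],"dr":[0,0,0],"hand":20},{"xyz":[0,0,-0.8],"dr":[0,0,0],"hand":20},{"xyz":[0,0,-0.8],"dr":[0,0,0],"hand":20},{"xyz":[0,0,-0.8],"dr":[0,0,0],"hand":20},{"xyz":[0,0,-0.7],"dr":[0,0,0],"hand":20},{"xyz":[0,0,-0.4],"dr":[0,0,0],"hand":20},{"xyz":[0,0,0],"dr":[0,0,0],"hand":20}]' 20
python3 to.py "[.5425,-.116,.22]"
python3 - <<'E'
from h import *
c=optics.camera("side");cv2.imwrite("pics/lift.png",cv2.resize(c["frame"][30:270,200:440],(600,600))[:,:,::-1])
E
```

```text
clock: 3.48
eef_pos: [0.5849, 0.3099, 0.2315]
orientation: [0.004, 0.174, 0.985, 0.002]
force: [0.5, 0.5, 0.2]
gripper_width: 0.0339
gripper_force: 20.0
3.4833 [0.5849 0.3099 0.2315] axes [[-0.94, 0.342, 0.008], [0.342, 0.94, 0.002], [-0.006, 0.005, -1.0]] units [ -2.641 -10.369   0.255]
```

View pics/lift.png

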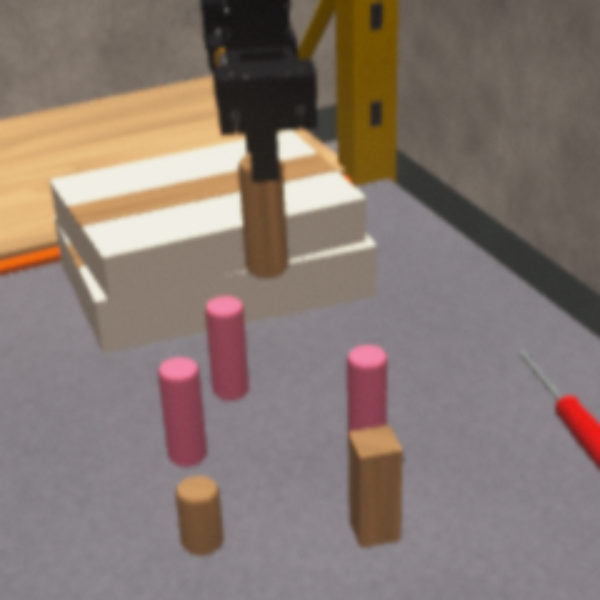

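The leg is held upright (bottom at crop 267,268) and the bystanders are untouched. Moving to the socket.

```bash
python3 -m jog '[{"xyz":[-0.1,-0.4,0],"dr":[0,0,0],"hand":20},{"xyz":[-0.19,-0.75,0],"dr":[0,0,0],"hand":20},{"xyz":[-0.19,-0.75,0],"dr":[0,0,0],"hand":20},{"xyz":[-0.19,-0.75,0],"dr":[0,0,0],"hand":20},{"xyz":[-0.19,-0.75,0],"dr":[0,0,0],"hand":20},{"xyz":[-0.19,-0.75,0],"dr":[0,0,0],"hand":20},{"xyz":[-0.19,-0.75,0],"dr":[0,0,0],"hand":20},{"xyz":[-0.19,-0.75,0],"dr":[0,0,0],"hand":20}]' 20
python3 to.py "[.5425,-.116,.22]"
```

```text
clock: 4.2
eef_pos: [0.5574, 0.076, 0.2232]
orientation: [-0.002, 0.173, 0.985, -0.0]
force: [-0.2, -0.1, -1.4]
gripper_width: 0.0338
gripper_force: 20.0
4.2 [0.5574 0.076  0.2232] axes [[-0.94, 0.342, -0.004], [0.342, 0.94, 0.0], [0.004, -0.001, -1.0]] units [-1.291 -4.638  0.08 ]
```

```bash
python3 -m jog '[{"xyz":[-0.2,-0.75,0],"dr":[0,0,0],"hand":20},{"xyz":[-0.2,-0.75,0],"dr":[0,0,0],"hand":20},{"xyz":[-0.2,-0.75,0],"dr":[0,0,0],"hand":20},{"xyz":[-0.2,-0.75,0],"dr":[0,0,0],"hand":20},{"xyz":[-0.2,-0.7,0],"dr":[0,0,0],"hand":20},{"xyz":[-0.2,-0.6,0],"dr":[0,0,0],"hand":20},{"xyz":[-0.1,-0.3,0],"dr":[0,0,0],"hand":20},{"xyz":[0,0,0],"dr":[0,0,0],"hand":20}]' 20
python3 -m jog '[{"xyz":[0,0,0],"dr":[0,0,0],"hand":20},{"xyz":[0,0,0.3],"dr":[0,0,0],"hand":20},{"xyz":[0,0,0.5],"dr":[0,0,0],"hand":20},{"xyz":[0,0,0.5],"dr":[0,0,0],"hand":20},{"xyz":[0,0,0.3],"dr":[0,0,0],"hand":20},{"xyz":[0,0,0],"dr":[0,0,0],"hand":20},{"xyz":[0,0,0],"dr":[0,0,0],"hand":20},{"xyz":[0,0,0],"dr":[0,0,0],"hand":20}]' 20
python3 to.py "[.5425,-.116,.12]"
python3 - <<'E'
from h import *
a=optics.camera("top");b=optics.camera("side")
import pickle;pickle.dump((a,b),open("c1.pkl","wb"))
A=cv2.resize(a["frame"][200:320,370:490],(400,400),interpolation=2);B=cv2.resize(b["frame"][230:390,320:480],(400,400),interpolation=2)
cv2.imwrite("pics/pre2.png",np.hstack([A,B])[:,:,::-1])
E
```

```text
clock: 4.87
eef_pos: [0.5441, -0.1153, 0.2238]
orientation: [-0.002, 0.175, 0.985, 0.0]
force: [-0.4, -0.6, -1.0]
gripper_width: 0.034
gripper_force: 20.0
clock: 5.53
eef_pos: [0.5459, -0.113, 0.1625]
orientation: [0.001, 0.173, 0.985, -0.0]
force: [0.4, 0.3, -0.1]
gripper_width: 0.0335
gripper_force: 20.0
5.5333 [ 0.5459 -0.113   0.1625] axes [[-0.94, 0.341, 0.001], [0.341, 0.94, -0.0], [-0.001, 0.0, -1.0]] units [ 0.056 -0.1    1.063]
```

View pics/pre2.png

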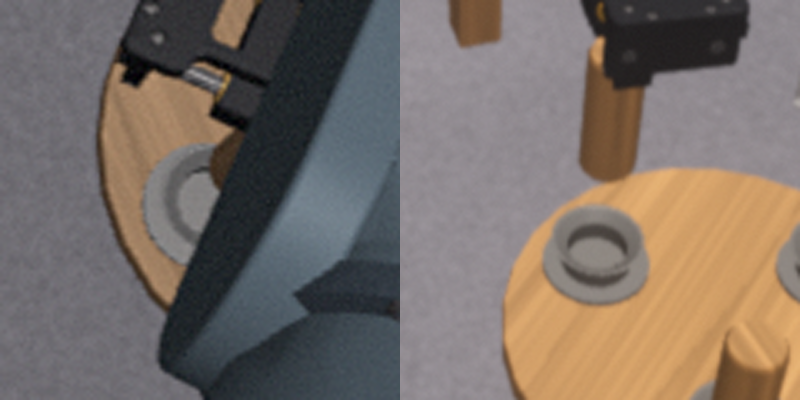

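The left panel (top) is mostly hidden by the arm. The right panel (side) shows the leg bottom around (607,165), above the mouth at (599,235). I'll check the leg against the aim numerically.

```bash
python3 - <<'E'
from h import *
import pickle
a,b=pickle.load(open("c1.pkl","rb"))
H,S,V=cv2.split(cv2.cvtColor(b["frame"],cv2.COLOR_RGB2HSV))
m=((H>5)&(H<25)&(S>70)).astype(np.uint8)
for v in range(270,303,4):
    r=np.where(m[v,385:420])[0]+385;print(v,r.min() if len(r) else 0,r.max() if len(r) else 0,end="; ")
for xy in((.5459,-.113),(.5425,-.116)):
    z0=.1625-.0513
    p=np.array([px(b,np.array([xy[0]+.018*np.cos(t),xy[1]+.018*np.sin(t),z0])) for t in np.linspace(0,6.28,60)])
    print(xy,"disc",p.min(0).round(1),p.max(0).round(1))
E
python3 to.py "[.5425,-.116,.12]"
```

```text
270 394 416; 274 394 416; 278 393 415; 282 393 415; 286 393 414; 290 392 414; 294 392 413; 298 394 412; 302 400 419; (0.5459, -0.113) disc [391.5 288.4] [414.4 304.8]
(0.5425, -0.116) disc [390.7 290.3] [413.7 306.8]
5.6333 [ 0.5462 -0.1135  0.163 ] axes [[-0.94, 0.341, 0.002], [0.341, 0.94, -0.001], [-0.002, -0.0, -1.0]] units [ 0.067 -0.091  1.076]
```

Leg matches the TCP within about 2 mm. Shifting 4 mm and descending into the cup.

```bash
python3 -m jog '[{"xyz":[0.06,-0.09,0],"dr":[0,0,0],"hand":20},{"xyz":[0,0,0.3],"dr":[0,0,0],"hand":20},{"xyz":[0,0,0.3],"dr":[0,0,0],"hand":20},{"xyz":[0,0,0.25],"dr":[0,0,0],"hand":20},{"xyz":[0,0,0.25],"dr":[0,0,0],"hand":20},{"xyz":[0,0,0.2],"dr":[0,0,0],"hand":20},{"xyz":[0,0,0.15],"dr":[0,0,0],"hand":20},{"xyz":[0,0,0],"dr":[0,0,0],"hand":20}]' 20
python3 to.py "[.5425,-.116,.0763]"
```

```text
clock: 6.3
eef_pos: [0.5407, -0.1155, 0.1017]
orientation: [-0.002, 0.174, 0.985, 0.0]
force: [-0.9, -0.4, -0.5]
gripper_width: 0.0341
gripper_force: 20.0
6.3 [ 0.5407 -0.1155  0.1017] axes [[-0.94, 0.342, -0.003], [0.342, 0.94, 0.001], [0.003, 0.0, -1.0]] units [-0.049  0.003  0.635]
```

```bash
python3 -m jog '[{"xyz":[0,0,0.1],"dr":[0,0,0],"hand":20},{"xyz":[0,0,0.1],"dr":[0,0,0],"hand":20},{"xyz":[0,0,0.1],"dr":[0,0,0],"hand":20},{"xyz":[0,0,0.05],"dr":[0,0,0],"hand":20},{"xyz":[0,0,0.05],"dr":[0,0,0],"hand":20},{"xyz":[0,0,0],"dr":[0,0,0],"hand":20},{"xyz":[0,0,0],"dr":[0,0,0],"hand":20},{"xyz":[0,0,0],"dr":[0,0,0],"hand":20}]' 20
python3 to.py "[.5425,-.116,.0763]"
```

```text
clock: 6.97
eef_pos: [0.542, -0.116, 0.0879]
orientation: [0.0, 0.173, 0.985, -0.0]
force: [0.5, -0.1, -0.0]
gripper_width: 0.0342
gripper_force: 20.0
6.9667 [ 0.542  -0.116   0.0879] axes [[-0.94, 0.342, 0.0], [0.342, 0.94, -0.0], [-0.0, -0.0, -1.0]] units [-0.013  0.004  0.291]
```

No contact force and already in the cup mouth; continue.

```bash
python3 -m jog '[{"xyz":[0,0,0.06],"dr":[0,0,0],"hand":20},{"xyz":[0,0,0.06],"dr":[0,0,0],"hand":20},{"xyz":[0,0,0.06],"dr":[0,0,0],"hand":20},{"xyz":[0,0,0.05],"dr":[0,0,0],"hand":20},{"xyz":[0,0,0.04],"dr":[0,0,0],"hand":20},{"xyz":[0,0,0],"dr":[0,0,0],"hand":20},{"xyz":[0,0,0],"dr":[0,0,0],"hand":20},{"xyz":[0,0,0],"dr":[0,0,0],"hand":20}]' 20
python3 to.py "[.5425,-.116,.0763]"
```

```text
clock: 7.63
eef_pos: [0.5418, -0.1159, 0.0769]
orientation: [0.0, 0.174, 0.985, -0.0]
force: [-0.2, -0.2, -0.5]
gripper_width: 0.0336
gripper_force: 20.0
7.6333 [ 0.5418 -0.1159  0.0769] axes [[-0.94, 0.342, 0.0], [0.342, 0.94, -0.0], [-0.0, -0.0, -1.0]] units [-0.017  0.005  0.016]
```

```bash
python3 -m jog '[{"xyz":[0,0,0.04],"dr":[0,0,0],"hand":20},{"xyz":[0,0,0.03],"dr":[0,0,0],"hand":20},{"xyz":[0,0,0],"dr":[0,0,0],"hand":20},{"xyz":[0,0,0],"dr":[0,0,0],"hand":20},{"xyz":[0,0,0],"dr":[0,0,0],"hand":45},{"xyz":[0,0,0],"dr":[0,0,0],"hand":60},{"xyz":[0,0,0],"dr":[0,0,0],"hand":64},{"xyz":[0,0,0],"dr":[0,0,0],"hand":64}]' 20
python3 to.py "[.5425,-.116,.25]"
python3 -m jog '[{"xyz":[0,0,-0.2],"dr":[0,0,0],"hand":64},{"xyz":[0,0,-0.5],"dr":[0,0,0],"hand":64},{"xyz":[0,0,-0.7],"dr":[0,0,0],"hand":64},{"xyz":[0,0,-0.8],"dr":[0,0,0],"hand":64},{"xyz":[0,0,-0.8],"dr":[0,0,0],"hand":64},{"xyz":[0,0,-0.6],"dr":[0,0,0],"hand":64},{"xyz":[0,0,-0.3],"dr":[0,0,0],"hand":64},{"xyz":[0,0,0],"dr":[0,0,0],"hand":64}]'
python3 - <<'E'
from h import *
b=optics.camera("side")
x,y,z=.5425,-.116,.121
H,S,V=cv2.split(cv2.cvtColor(b["frame"],cv2.COLOR_RGB2HSV))
p=np.array([px(b,np.array([x+.018*np.cos(t),y+.018*np.sin(t),z])) for t in np.linspace(0,6.28,60)])
print("predicted top face",p.min(0),p.max(0))
cv2.imwrite("pics/end.png",cv2.resize(b["frame"][150:450,240:600],(720,600))[:,:,::-1])
E
```

```text
clock: 8.3
eef_pos: [0.5415, -0.1158, 0.0738]
orientation: [-0.0, 0.174, 0.985, 0.0]
force: [-0.2, 0.4, 0.2]
gripper_width: 0.0585
gripper_force: 0.0
8.3 [ 0.5415 -0.1158  0.0738] axes [[-0.94, 0.342, -0.001], [0.342, 0.94, 0.0], [0.001, 0.0, -1.0]] units [-0.022  0.005 -4.404]
clock: 8.97
eef_pos: [0.5435, -0.1166, 0.2337]
orientation: [0.003, 0.173, 0.985, -0.001]
force: [-0.3, -0.8, 0.8]
gripper_width: 0.0641
gripper_force: 0.0
predicted top face [391.0861461  285.90816007] [414.25654674 302.44832302]
```

View pics/end.png

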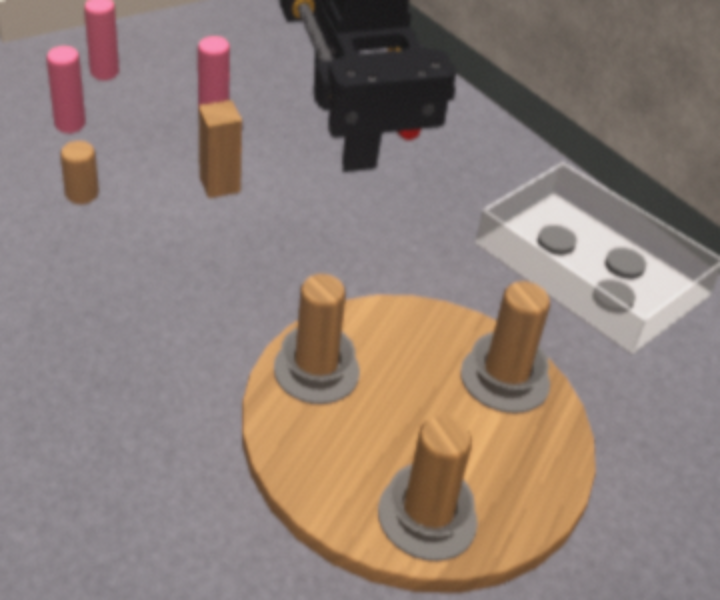

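The leg stands upright in the cup. Its top face spans crop x 300–345, y 274–305, which is about full-image (390–412, 287–302) and matches the seated prediction. The short and square legs stand as before, and the gripper is clear.

```bash
python3 -c "
from plant import workorder; print(workorder.job_done())"
```

```text
the job is handed in; nothing more can be done
None
```

The long round leg stands upright and fully home in the empty socket, released; the short and square legs stand where they were, and the job was handed in at about 9 s of the 35 s allowed (the judge's verdict was not shown).

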